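# Lay the bead dowel in its V-stand and chock it

## Task

Lay the thick round wooden bar in the two V-cradles of the wooden stand, lying lengthwise across both and about centred. Then set the short slope-sided wooden chock (not the square block) upright on the stand's board beside the bar, on the side of the low cradle arms, between the two cradles and parallel to the bar, close up to it (touching, or a small gap), so that the bar cannot roll out.

Things in the scene. Friction and masses are not known exactly. Their poses are not given: they have to be found in the camera images.
- bar_center (a point): Centre of the thick round bar: pale wood, diameter 32 mm, 200 mm long, 110 g. x runs along it (y, z point anywhere). It lies level on a low rest of two notched blocks (17 high, 58 wide across the bar), its axis 25 above the table, its middle 110 free between them but for a strip 4 high under it. A thin dowel (diameter 18, same wood, bystander) lies likewise on the table's other side.
- chock_center (a point): Centre of the loose pale wood chock, shaped like a flat-topped roof: 46 mm long along x with upright ends (grip it there, across its length), 40 wide along y at the foot, sloping to 24 at the top, 34 high; this point is 17 above its foot, z up. 35 g. It stands on the table. A square block (64 x 40 x 34, upright sides, bystander) stands on the other side.
- stand_seat (a point): On the fixed wooden stand: where the bar's middle lies when fully down. x along the bar's seat, y to the tall arms, -y to the low arms, z up. Two V-cradles, 18 mm thick, at x = -70 and +70 mm. Low arms slope 25 degrees up to y = -21 (z = -8), outer face y = -26; tall arms 60 degrees up to y = +29 (z = +17), outer face y = +37. A bar let go just above slides down into the V.
- stand_board (a point): On the stand's board, level top 10 mm above the table, 190 (x) by 130 mm, axes as stand_seat: the point on its surface where the chock's foot may be centred, 42 to the -y (low arm) side of the bar's axis, midway between the cradles (122 clear). It is 30.7 below stand_seat. The board reaches 45 beyond it on -y. The chock's foot is then 6 clear of the bar's side seen from above.

How it is judged (in metres and radians):
On the way:
1. the bar lies in both V-cradles, let go (x of bar_center in the frame of stand_seat between -0.025 and 0.025 m and y of bar_center in the frame of stand_seat between -0.006 and 0.006 m and z of bar_center in the frame of stand_seat between -0.005 and 0.005 m and angle between the x axis of bar_center and the x axis of stand_seat, either way round below 0.1 rad and contact force between bar and the fingers below 0.1 N), for 0.2 s.
At the end, for the whole second after the job is handed in: Bar down in both cradles: within 6 mm sideways, 5 mm in height, 0.1 rad, 25 mm along the seat. Chock upright (10 deg) on the board, low-arm side, within 32 mm of the middle along the seat, its centre 22 to 52 mm from the bar's axis, parallel within 15 deg. Both at rest (x of bar_center in the frame of stand_seat between -0.025 and 0.025 m and y of bar_center in the frame of stand_seat between -0.006 and 0.006 m and z of bar_center in the frame of stand_seat between -0.005 and 0.005 m and angle between the x axis of bar_center and the x axis of stand_seat, either way round below 0.1 rad and x of chock_center in the frame of stand_seat between -0.032 and 0.032 m and y of chock_center in the frame of stand_seat between -0.052 and -0.022 m and z of chock_center in the frame of stand_seat between -0.019 and -0.008 m and angle between chock_center's own z axis and vertical below 0.17 rad and angle between the x axis of chock_center and the x axis of stand_seat, either way round below 0.26 rad and linear speed of each of bar, chock below 0.02 m/s); the robot touches nothing.
It also fails if it takes over 56 s, if anything falls off the work surface, if the arm or the gripper's body presses on something with over 40 N, if the wrist force passes 120 N, or if a joint passes its speed limit or range.

## Robot

A 7-joint arm with a two-finger parallel gripper is mounted at the origin on the work surface. World frame = base frame: x ahead of the robot, y to its left, z up, the work surface at z = 0. Lengths are in m, angles in degrees, forces in N, time in s.
With the tool pointing down it reaches from about 0.35 to 0.9 m from the base axis. Payload 19.9 kg.
Tool frame: the origin (TCP) lies at the very end of the fingers, on their centre line; the grasp point (between the pads) lies behind it (grasp_offset is the z of the grasp point in the tool frame, in m); z points along the fingers, y is the line along which they close (so a half turn about z gives the same grasp; the last joint's range is limited). The gripper opens to 85 mm and grips with 20 to 120 N. Pads are 22 mm wide; open, the fingers measure 114 mm over their backs; the gripper's body (76 mm by 85 mm) begins 54 mm behind the grasp point. The pads swing forward as they close: fully open they stand 13 mm farther back than shut.
Start: joints at [73.539, 23.915, -0.59, 92.452, 0.269, 63.638, -3.037], TCP at [0.152, -0.606, 0.231] pointing down, gripper open.
Joint ranges: [-161.28, 161.28], [-22.2, 115.67], [-73.04, 71.86], [3.21, 147.25], [-68.34, 248.33], [10.77, 114.83], [-161.83, 161.83]. Speed limits (degrees/s): [108.29, 108.29, 136.94, 136.94, 172.46, 172.46, 172.46].

## Interface

Orientations are given as a 3x3 rotation matrix whose columns are the frame's x, y, z axes.
In Python, from cell import * gives the robot as it stands.
- The arm moves only by the tool arm_command, never from a script. Its argument "series" is a list of rows, each a list of 5 numbers: the opening in per cent of the stroke, from 0 (shut) to 100 (fully open), then the shift along the tool's x, y, z in mm, then the turn about the tool's z in degrees. A call has 1 to 20 rows; each row shifts and turns the commanded pose from where the row before left it, along the tool's axes as they then stand; what a row does not reach is not made up. A row lasts 1/12 s, in which the tool goes at most 41.7 mm and 7.16 degrees, less where a joint would pass 70% of its speed; a pose out of reach is approached as far as the arm can. A call is refused whole if a number of a shift passes 41.7 or a number of a turn 7.16, either way. A call with a gripper value outside its range is refused whole. The fingers move at their own pace and stop on an object; "grip_force" is the grip in N (left out, the last holds). Time passes only in rows, so rows that do not move let the fingers close. It gives the time, the measured TCP pose, the force, the opening and the grip force at its end, in the units of the state.
- get_obs(): the state, without advancing time (a new reading comes with each control period).
- read_camera(name): name is "side" or "top" or "wrist"; returns a dict with "frame" (384x512x3 uint8, red, green, blue), "range_z" (384x512 float32, m along the optical axis (not along the pixel's ray), 0 where there is no reading), "K" (3x3 intrinsics, pixels), "distortion" ([k1, k2, p1, p2, k3] as OpenCV has them; the pictures are not rectified), "xyz" and "attitude" of the camera in the world; the wrist camera has in their place "tool_from_camera" (4x4, takes a point from camera to tool coordinates, whose origin is the TCP and whose axes are the flange's). Camera axes: x right, y down, z forward; pixel columns grow to the right and rows downward; lengths in m; the calibration is good to about 2 mm. A picture is of the moment at which its call begins: read the wrist's pose just before it.
- close_job(): hands the job in; it is judged then, once.
The state is a dict: "time": time; "joint_positions": joint angles; "qd": joint speeds; "tau": joint torques, N m; "ee_pos": TCP position; "ee_rot": TCP orientation; "contact_force": force on the tool from outside, world axes, zero at the start; "wrist_torque": the same for the moment, N m; "gripper_width": finger opening in m; "grip_force": force on a finger pad.
Only numpy, scipy, OpenCV 4.12 (cv2) and the standard library are available. Lean on these libraries where they do the work, as an engineer would, in place of code of your own. Each camera call takes 0.05 s, during which the arm holds its last target. There are 200 camera calls.

## Working session

There is one attempt and no reset: what is moved stays moved. The work goes in short steps, Python scripts to look and compute and a tool call to move; the robot and the scene stay as the last step left them, time stands still between calls to the robot, and variables do not carry over. Pictures are saved under pics/ and viewed, at most 10 in all, crops included, and the job is handed in when it is done.

Besides the shell and the picture viewer there is one more tool, called after "Emit:" by a JSON object that holds its "op" and its "data", one argument or row to a line. arm_command: Moves the arm, as the interface text tells. Its arguments: {"type":"object","properties":{"series":{"type":"array"},"grip_force":{"type":"number"}},"required":["series"]}

```bash
ls; mkdir -p pics; cat > h.py <<'E'
from cell import *
import numpy as np, cv2
def cam(n):
    o=get_obs(); c=read_camera(n)
    if n=="wrist":
        T=np.eye(4);T[:3,:3]=o["ee_rot"];T[:3,3]=o["ee_pos"];T=T@np.array(c["tool_from_camera"])
    else:
        T=np.eye(4);T[:3,:3]=np.array(c["attitude"]);T[:3,3]=c["xyz"]
    c["T"]=T; return c
def cloud(c):
    h,w=c["range_z"].shape
    g=np.stack(np.meshgrid(np.arange(w),np.arange(h)),-1).reshape(-1,1,2).astype(np.float64)
    u=cv2.undistortPoints(g,np.array(c["K"]),np.array(c["distortion"])).reshape(h,w,2)
    z=c["range_z"]; P=np.dstack([u*z[...,None],z])
    W=P@c["T"][:3,:3].T+c["T"][:3,3]; W[z==0]=np.nan
    return W
E
python3 - <<'E'
from h import *
o=get_obs();print({k:np.round(v,3).tolist() for k,v in o.items()})
for n in("top","side"):
    c=cam(n);print(n,c["T"].round(3).tolist(),np.array(c["K"]).tolist());np.savez(n,f=c["frame"],W=cloud(c))
    cv2.imwrite(f"pics/{n}0.png",c["frame"][...,::-1])
print(grasp_offset if 'grasp_offset' in globals() else [k for k in globals() if k[0]!='_'])
E
```

```text
pics
{'time': 0.0, 'joint_positions': [73.537, 23.947, -0.59, 92.484, 0.269, 63.637, -3.038], 'qd': [-0.002, -0.048, 0.03, 0.063, -0.097, 0.068, 0.05], 'tau': [0.0, -86.445, 0.679, -43.491, 0.019, 0.007, 0.0], 'ee_pos': [0.152, -0.606, 0.231], 'ee_rot': [[0.97, 0.243, -0.0], [0.243, -0.97, 0.001], [-0.0, -0.001, -1.0]], 'contact_force': [0.483, 0.348, 0.248], 'wrist_torque': [-0.026, -0.03, 0.013], 'grip_force': 0.0, 'gripper_width': 0.085}
top [[0.013, -0.985, 0.174, 0.296], [-1.0, -0.017, -0.021, 0.041], [0.023, -0.174, -0.985, 1.291], [0.0, 0.0, 0.0, 1.0]] [[462.4812123064497, 0.0, 255.07985647672052], [0.0, 462.4812123064497, 190.4095158220297], [0.0, 0.0, 1.0]]
side [[-0.968, -0.114, 0.222, 0.236], [-0.249, 0.486, -0.838, 1.069], [-0.012, -0.866, -0.499, 0.695], [0.0, 0.0, 0.0, 1.0]] [[459.4932575971464, 0.0, 260.8049991293063], [0.0, 459.4932575971464, 189.26807459884304], [0.0, 0.0, 1.0]]
-0.0187
```

View pics/top0.png

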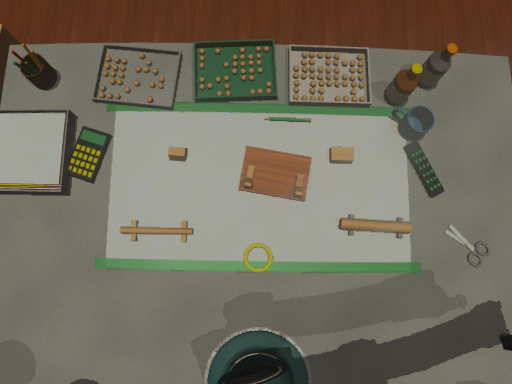

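View pics/side0.png

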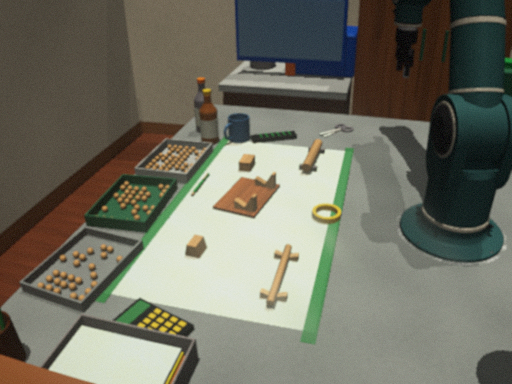

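The top view shows the bar at about (376,226), the chock at (178,154), the square block at (342,155), and the stand at (276,174) with cradles at (249,176) and (299,185). The side view agrees. Next I'll measure them.

```bash
python3 - <<'E'
from h import *
d=np.load("top.npz");W=d["W"];f=d["f"]
hsv=cv2.cvtColor(f,cv2.COLOR_RGB2HSV)
def reg(name,u0,u1,v0,v1,lo,hi,zs=0):
    m=np.zeros(W.shape[:2],bool);m[v0:v1,u0:u1]=1
    m&=(hsv[...,1]>70)&(W[...,2]>lo)&(W[...,2]<hi)
    p=W[m];r=cv2.minAreaRect(p[:,:2].astype(np.float32)*1000)
    print(name,len(p),"mean",p.mean(0).round(4),"zq",np.nanpercentile(p[:,2],[5,50,95]).round(4),"rect",np.round(r[0],1),np.round(r[1],1),round(r[2],1))
    return p
b=reg("bar",335,418,210,243,.026,.06)
q=b[:,:2]-b[:,:2].mean(0);v=np.linalg.svd(q,full_matrices=0)[2][0];print(v,(q@v).min(),(q@v).max())
reg("chock",165,190,143,165,.02,.06)
reg("board",235,315,145,202,.004,.016)
a=reg("cradA",240,262,160,195,.017,.08)
c=reg("cradB",288,310,168,202,.017,.08)
m=np.s_[160:192:2,242:262:2]
print((W[m][...,2]*1000).round().tolist())
t=W[100:270,110:400];s=hsv[100:270,110:400,1]<40;print("table z",np.nanmedian(t[s][:,2]))
big=cv2.resize(f[140:205,230:320],None,fx=8,fy=8,interpolation=cv2.INTER_CUBIC);cv2.imwrite("pics/stand.png",big[...,::-1])
E
```

```text
bar 740 mean [ 0.4253 -0.3188  0.0387] zq [0.0311 0.0393 0.0446] rect [ 426.3 -321.4] [200.1  30.7] 87.2
[-0.05397716 -0.99854217] -0.09752308719766836 0.10263227220923056
chock 172 mean [0.6241 0.2367 0.0333] zq [0.0238 0.0343 0.0379] rect [624.8 236.7] [47.  27.9] 86.9
board 2533 mean [ 0.5765 -0.0421  0.0105] zq [0.0062 0.0107 0.0144] rect [574.1 -41.6] [188.1 130.7] 80.4
cradA 149 mean [0.5582 0.03   0.0348] zq [0.0189 0.0296 0.0596] rect [569.1  32.5] [36.6 89.1] 76.1
cradB 143 mean [ 0.5363 -0.1075  0.0357] zq [0.0193 0.0304 0.0607] rect [ 542.8 -111.6] [24.6 85.1] 78.2
[[-1.0, nan, 10.0, 8.0, 13.0, 13.0, 9.0, 15.0, 10.0, 14.0], [-2.0, 13.0, 9.0, 10.0, 10.0, 10.0, 14.0, 11.0, 13.0, 12.0], [5.0, 11.0, 8.0, 13.0, 11.0, 7.0, 5.0, 8.0, 9.0, 10.0], [1.0, 17.0, 8.0, 10.0, 37.0, 33.0, 35.0, 11.0, 13.0, 11.0], [3.0, 8.0, 9.0, 29.0, 29.0, 31.0, 36.0, 13.0, 12.0, 14.0], [10.0, 13.0, 12.0, 28.0, 32.0, 29.0, 17.0, 9.0, 5.0, 8.0], [10.0, 10.0, 9.0, 29.0, 25.0, 25.0, 11.0, 4.0, 12.0, 11.0], [8.0, 10.0, 6.0, 26.0, 27.0, 19.0, 13.0, 7.0, 10.0, 6.0], [12.0, 10.0, 8.0, 18.0, 26.0, 27.0, 12.0, 11.0, 13.0, 11.0], [11.0, 8.0, 28.0, 25.0, 27.0, 22.0, 13.0, 9.0, 12.0, 9.0], [13.0, 10.0, 39.0, 42.0, 36.0, 33.0, 7.0, 9.0, 7.0, 13.0], [7.0, 7.0, 60.0, 57.0, 52.0, 10.0, 11.0, 6.0, 10.0, 10.0], [10.0, 10.0, 60.0, 54.0, 60.0, 13.0, 14.0, 12.0, 8.0, 11.0], [12.0, 8.0, 42.0, 48.0, 57.0, 12.0, 8.0, 11.0, 15.0, 9.0], [14.0, 12.0, 17.0, 19.0, 20.0, 10.0, 12.0, 7.0, 10.0, 12.0], [6.0, 10.0, 4.0, 11.0, 8.0, 10.0, 10.0, 9.0, 14.0, 9.0]]
table z 0.0010240831659790173
```

View pics/stand.png

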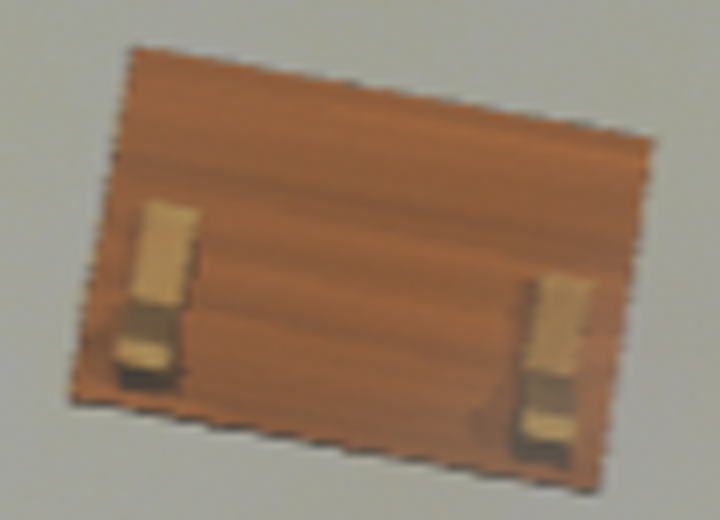

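The tall arms face the robot, so stand +y is roughly world -x and stand x is about 80.4° in yaw. The seat is near (552, -38, 41) mm. Now I'll turn and move above the bar.

Emit:
{"op": "arm_command", "data": {
  "series": [
    [100,0,0,0,-6.62],
    [100,0,0,0,-6.62],
    [100,0,0,0,-6.62],
    [100,0,0,0,-6.62],
    [100,0,0,0,-6.62],
    [100,0,0,0,-6.62],
    [100,0,0,0,-6.62],
    [100,0,0,0,-6.62],
    [100,0,0,0,-6.62],
    [100,0,0,0,-6.62],
    [100,0,0,0,-6.62],
    [100,18.7,16.1,2,0],
    [100,18.7,16.1,2,0],
    [100,18.7,16.1,2,0],
    [100,18.7,16.1,2,0],
    [100,18.7,16.1,2,0],
    [100,18.7,16.1,2,0],
    [100,18.7,16.1,2,0],
    [100,18.7,16.1,2,0],
    [100,18.7,16.1,2,0]
  ],
  "grip_force": 40
}}

```text
time: 1.77
ee_pos: [0.3064, -0.4449, 0.213]
ee_rot: [[0.054, 0.999, -0.0], [0.999, -0.054, 0.0], [0.0, -0.0, -1.0]]
contact_force: [-0.2, -1.0, 0.9]
gripper_width: 0.0854
grip_force: 0.0
```

Emit:
{"op": "arm_command", "data": {
  "series": [
    [100,18.7,16.1,2,0],
    [100,18.7,16.1,2,0],
    [100,18.7,16.1,2,0],
    [100,18.7,16.1,2,0],
    [100,18.7,16.1,2,0],
    [100,18.7,16.1,2,0],
    [100,18.7,16.1,2,0],
    [100,0,0,0,0],
    [100,0,0,0,0],
    [100,0,0,0,0]
  ]
}}

```text
time: 2.6
ee_pos: [0.425, -0.3218, 0.1991]
ee_rot: [[0.054, 0.999, -0.001], [0.999, -0.054, 0.0], [0.0, -0.001, -1.0]]
contact_force: [0.9, -0.8, 0.1]
gripper_width: 0.0851
grip_force: 0.0
```

```bash
cat >> h.py <<'E'
def go(target,yaw,o=None):
    "print turn and shift (mm, in the tool axes at the target yaw)"
    o=o or get_obs();R=o["ee_rot"];y0=np.degrees(np.arctan2(R[1,0],R[0,0]))
    d=(np.array(target)-o["ee_pos"])*1000;a=np.radians(yaw);s,c=np.sin(a),np.cos(a)
    print("at",np.round(o["ee_pos"],4),"yaw",round(y0,2),"tilt",np.round(R[:,2],3),"turn",round(-((yaw-y0+180)%360-180),2),"shift",np.round([c*d[0]+s*d[1],s*d[0]-c*d[1],-d[2]],1))
E
python3 - <<'E'
from h import *
c=cam("wrist");W=cloud(c);f=c["frame"];cv2.imwrite("pics/w1.png",f[...,::-1])
hsv=cv2.cvtColor(f,cv2.COLOR_RGB2HSV)
m=(hsv[...,1]>70)&(W[...,2]>.028)&(W[...,2]<.06)
p=W[m];p=p[np.abs(p[:,:2]-[.425,-.321]).max(1)<.13]
r=cv2.minAreaRect(p[:,:2].astype(np.float32)*1000);print(len(p),r,np.percentile(p[:,2],95))
go([.4252,-.3214,.02],86.9); print(get_obs()["time"],c["T"].round(3).tolist())
E
```

```text
4905 ((426.364990234375, -320.5199890136719), (199.22674560546875, 30.202314376831055), 87.08171844482422) 0.04047144835622919
at [ 0.4247 -0.3221  0.1991] yaw 86.83 tilt [-0.001  0.    -1.   ] turn -0.07 shift [  0.7   0.4 179.1]
2.65 [[0.999, -0.051, -0.018, 0.43], [-0.054, -0.95, -0.308, -0.242], [-0.001, 0.308, -0.951, 0.341], [0.0, 0.0, 0.0, 1.0]]
```

View pics/w1.png

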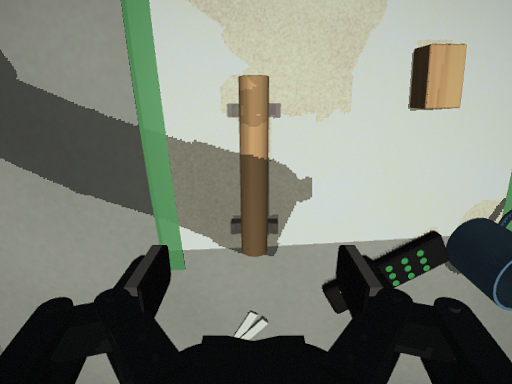

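The bar runs from (254,75) to (254,255) between its rest blocks (rows 110 and 225), centred within 2 mm of the first estimate. I'll go down and grip it.

Emit:
{"op": "arm_command", "data": {
  "series": [
    [100,1.6,1.6,18,0],
    [100,0,0,18,0],
    [100,0,0,18,0],
    [100,0,0,18,0],
    [100,0,0,18,0],
    [100,0,0,18,0],
    [100,0,0,18,0],
    [100,0,0,18,0],
    [100,0,0,18,0],
    [100,0,0,14,0],
    [100,0,0,9,0],
    [100,0,0,5,0],
    [100,0,0,0,0],
    [25,0,0,0,0],
    [25,0,0,0,0],
    [25,0,0,0,0],
    [25,0,0,0,0],
    [25,0,0,0,0],
    [25,0,0,0,0],
    [25,0,0,0,0]
  ]
}}

```text
time: 4.32
ee_pos: [0.4264, -0.32, 0.01]
ee_rot: [[0.054, 0.999, -0.001], [0.999, -0.054, -0.0], [-0.0, -0.001, -1.0]]
contact_force: [-9.0, 3.3, 18.8]
gripper_width: 0.031
grip_force: 38.0
```

Emit:
{"op": "arm_command", "data": {
  "series": [
    [15,0,0,0,0],
    [15,0,0,0,0],
    [15,0,0,0,0],
    [15,0,0,0,0],
    [15,0,0,0,0]
  ]
}}

```text
time: 4.73
ee_pos: [0.4264, -0.32, 0.01]
ee_rot: [[0.054, 0.999, -0.001], [0.999, -0.054, -0.0], [-0.0, -0.001, -1.0]]
contact_force: [-9.6, 3.0, 18.6]
gripper_width: 0.0309
grip_force: 38.0
```

Emit:
{"op": "arm_command", "data": {
  "series": [
    [15,0,0,-4,0],
    [15,0,0,-8,0],
    [15,0,0,-16,0],
    [15,0,0,-24,0],
    [15,0,0,-24,0],
    [15,0,0,-24,0],
    [15,0,0,-20,0],
    [15,0,0,0,3.2],
    [15,0,0,0,3.2],
    [15,18.7,4.8,0,0],
    [15,18.7,4.8,0,0],
    [15,18.7,4.8,0,0],
    [15,18.7,4.8,0,0],
    [15,18.7,4.8,0,0],
    [15,18.7,4.8,0,0],
    [15,18.7,4.8,0,0],
    [15,18.7,4.8,0,0]
  ]
}}

```text
time: 6.15
ee_pos: [0.4901, -0.1776, 0.1299]
ee_rot: [[0.165, 0.986, 0.0], [0.986, -0.165, -0.0], [-0.0, 0.001, -1.0]]
contact_force: [-0.4, 0.4, -1.2]
gripper_width: 0.0307
grip_force: 39.9
```

Emit:
{"op": "arm_command", "data": {
  "series": [
    [15,18.7,4.8,0,0],
    [15,18.7,4.8,0,0],
    [15,18.7,4.8,0,0],
    [15,18.7,4.8,0,0],
    [15,12,3,0,0],
    [15,6,2,0,0],
    [15,0,0,0,0],
    [15,0,0,0,0],
    [15,0,0,0,0]
  ]
}}

```text
time: 6.9
ee_pos: [0.5285, -0.0923, 0.1293]
ee_rot: [[0.166, 0.986, -0.0], [0.986, -0.166, -0.0], [-0.0, -0.0, -1.0]]
contact_force: [0.3, -0.4, -1.3]
gripper_width: 0.0308
grip_force: 39.9
```

```bash
python3 - <<'E'
from h import *
go([.5524,-.0379,.0257],80.4)
c=cam("wrist");W=cloud(c);f=c["frame"];cv2.imwrite("pics/w2.png",f[...,::-1])
hsv=cv2.cvtColor(f,cv2.COLOR_RGB2HSV)
print(get_obs()["gripper_width"],get_obs()["contact_force"].round(1))
def rect(n,lo,hi):
    m=(hsv[...,1]>60)&(W[...,2]>lo)&(W[...,2]<hi)
    k,l,s,_=cv2.connectedComponentsWithStats(m.astype(np.uint8))
    for i in np.argsort(-s[1:,4])[:3]+1:
        p=W[l==i];r=cv2.minAreaRect(p[:,:2].astype(np.float32)*1000);print(n,len(p),s[i][:4],np.round(r[0]+r[1]+(r[2],),1),p.mean(0).round(3))
rect("bar",.115,.18);rect("crad",.018,.07);rect("board",.005,.015)
E
```

```text
at [ 0.5285 -0.0923  0.1293] yaw 80.43 tilt [-0. -0. -1.] turn 0.03 shift [ 57.6  14.5 103.6]
0.030975106513493045 [-0.2 -0.2 -1.6]
bar 20382 [213  41  79 300] [533.5 -63.5 140.2  33.4  81.4] [ 0.536 -0.05   0.156]
bar 24 [369 280  13   8] [577.2 -87.7   1.    3.6  66.4] [ 0.577 -0.088  0.178]
bar 15 [214 262   5   9] [515.8 -79.9   1.4   4.    9.7] [ 0.516 -0.079  0.163]
crad 2370 [217   8  90  39] [558.   32.4  19.   63.4  80.7] [0.556 0.033 0.037]
crad 518 [348 268  44  27] [ 630.8 -201.7   20.7   43.8   68.8] [ 0.634 -0.2    0.028]
crad 276 [287 192  12  24] [ 561.5 -109.3   18.6    9.8   81.4] [ 0.562 -0.108  0.03 ]
board 16627 [217   5 159 217] [575.  -41.2 189.8 129.2  81.4] [ 0.604 -0.033  0.009]
board 1376 [458  59  18 144] [734.7 -76.7 134.   10.3  88.9] [ 0.734 -0.075  0.008]
board 542 [28 75 44 85] [361.3   2.2  76.4  30.   83.9] [0.369 0.003 0.01 ]
```

View pics/w2.png

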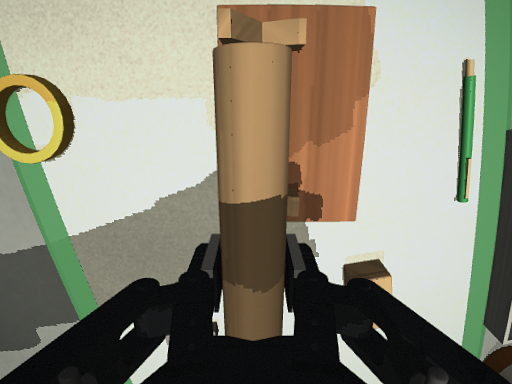

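Board and cradle rectangles agree: the seat is at (553, -38) mm with yaw about 81°. The bar, columns 215–290, is held square. I'll move over the seat, lower and release.

Emit:
{"op": "arm_command", "data": {
  "series": [
    [15,10,2.5,0,-0.5],
    [15,13,3.5,0,0],
    [15,14,3.5,0,0],
    [15,12,3,0,0],
    [15,9,2.5,0,0],
    [15,0,0,10,0],
    [15,0,0,15,0],
    [15,0,0,15,0],
    [15,0,0,15,0],
    [15,0,0,15,0],
    [15,0,0,12,0],
    [15,0,0,8,0],
    [15,0,0,5,0],
    [15,0,0,3,0],
    [15,0,0,2,0],
    [15,0,0,0,0],
    [15,0,0,0,0]
  ]
}}

```text
time: 8.37
ee_pos: [0.5531, -0.0362, 0.0297]
ee_rot: [[0.156, 0.988, 0.001], [0.988, -0.156, -0.0], [0.0, 0.001, -1.0]]
contact_force: [-0.2, -0.8, -0.8]
gripper_width: 0.0308
grip_force: 39.9
```

Emit:
{"op": "arm_command", "data": {
  "series": [
    [15,0,0,1.5,0],
    [15,0,0,1.5,0],
    [15,0,0,0,0],
    [15,0,0,0,0]
  ]
}}

```text
time: 8.7
ee_pos: [0.5529, -0.0362, 0.0264]
ee_rot: [[0.156, 0.988, 0.0], [0.988, -0.156, -0.0], [-0.0, 0.0, -1.0]]
contact_force: [-0.8, -0.2, -1.0]
gripper_width: 0.0307
grip_force: 39.9
```

Emit:
{"op": "arm_command", "data": {
  "series": [
    [40,0,0,0,0],
    [45,0,0,0,0],
    [50,0,0,0,0],
    [60,0,0,0,0],
    [70,0,0,0,0],
    [80,0,0,0,0],
    [80,0,0,0,0],
    [80,0,0,-5,0],
    [80,0,0,-10,0],
    [80,0,0,-20,0],
    [80,0,0,-20,0],
    [80,0,0,-20,0],
    [80,0,0,-20,0],
    [80,0,0,-20,0],
    [80,0,0,-20,0],
    [80,0,0,0,0]
  ]
}}

```text
time: 10.03
ee_pos: [0.5545, -0.036, 0.1658]
ee_rot: [[0.156, 0.988, 0.005], [0.988, -0.156, -0.001], [0.0, 0.005, -1.0]]
contact_force: [0.7, -1.0, 0.4]
gripper_width: 0.0685
grip_force: 0.0
```

```bash
python3 - <<'E'
from h import *
go([.6245,.2367,.16],176.9)
a=np.radians(81);R=np.array([[np.cos(a),np.sin(a)],[-np.sin(a),np.cos(a)]])
S=np.array([.553,-.0378])
c=cam("wrist");W=cloud(c);f=c["frame"];cv2.imwrite("pics/w3.png",f[...,::-1])
hsv=cv2.cvtColor(f,cv2.COLOR_RGB2HSV)
L=(W[...,:2]-S)@R.T
m=(hsv[...,1]>60)&(abs(L[...,0])<.13)&(abs(L[...,1])<.02)&(W[...,2]>.035)
p=np.dstack([L,W[...,2]])[m];print(len(p),p.min(0),p.max(0),np.percentile(p[:,2],[50,95]))
for s in(-.09,-.06,-.03,0,.03,.06,.09):
    q=p[abs(p[:,0]-s)<.01]
    if len(q): t=q[q[:,2]>np.percentile(q[:,2],98)-.001];print(s,"crest y",t[:,1].mean().round(4),"z",np.percentile(q[:,2],98).round(4))
E
```

```text
at [ 0.5545 -0.036   0.1658] yaw 81.01 tilt [ 0.005 -0.001 -1.   ] turn -95.89 shift [-55.1 276.1   5.8]
9501 [-0.09855371 -0.01999623  0.03541878] [0.10053107 0.01999091 0.26231095] [0.05481411 0.2561733 ]
-0.09 crest y 0.0012 z 0.0566
-0.06 crest y 0.0009 z 0.0564
-0.03 crest y 0.0013 z 0.0564
0 crest y 0.001 z 0.0566
0.03 crest y 0.0002 z 0.2616
0.06 crest y 0.0007 z 0.0567
0.09 crest y 0.0009 z 0.0566
```

View pics/w3.png

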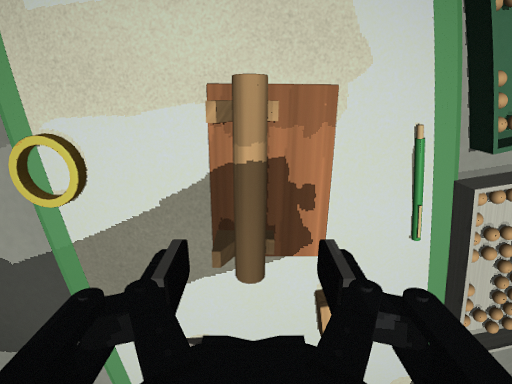

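The bar is seated: its crest is 56.6 mm high and its axis is within about 1 mm of the seat, running from (250,75) to (250,280) across both cradles. Now the chock.

Emit:
{"op": "arm_command", "data": {
  "series": [
    [100,0,0,0,-6.85],
    [100,0,0,0,-6.85],
    [100,0,0,0,-6.85],
    [100,0,0,0,-6.85],
    [100,0,0,0,-6.85],
    [100,0,0,0,-6.85],
    [100,0,0,0,-6.85],
    [100,0,0,0,-6.85],
    [100,0,0,0,-6.85],
    [100,0,0,0,-6.85],
    [100,0,0,0,-6.85],
    [100,0,0,0,-6.85],
    [100,0,0,0,-6.85],
    [100,0,0,0,-6.85]
  ]
}}

```text
time: 11.25
ee_pos: [0.5525, -0.0362, 0.1611]
ee_rot: [[-0.999, 0.048, -0.001], [0.048, 0.999, 0.0], [0.001, 0.0, -1.0]]
contact_force: [0.5, -0.6, -0.0]
gripper_width: 0.085
grip_force: 0.0
```

Emit:
{"op": "arm_command", "data": {
  "series": [
    [100,-2,10,0,0],
    [100,-4,20,0,0],
    [100,-4,20,0,0],
    [100,-4,20,0,0],
    [100,-4,20,0,0],
    [100,-4,20,0,0],
    [100,-4,20,0,0],
    [100,-4,20,0,0],
    [100,-4,20,0,0],
    [100,-4,20,0,0],
    [100,-4,20,0,0],
    [100,-4,20,0,0],
    [100,-4,20,0,0],
    [100,-4,20,0,0],
    [100,-1,6,0,0],
    [100,0,0,0,0],
    [100,0,0,0,0],
    [100,0,0,0,0]
  ]
}}

```text
time: 12.75
ee_pos: [0.6226, 0.2355, 0.1611]
ee_rot: [[-0.998, 0.056, -0.0], [0.056, 0.998, -0.001], [0.0, -0.001, -1.0]]
contact_force: [-0.2, -1.7, 0.0]
gripper_width: 0.0855
grip_force: 0.0
```

```bash
python3 - <<'E'
from h import *
c=cam("wrist");W=cloud(c);f=c["frame"];cv2.imwrite("pics/w4.png",f[...,::-1])
hsv=cv2.cvtColor(f,cv2.COLOR_RGB2HSV)
near=(hsv[...,1]>60)&(abs(W[...,0]-.6245)<.06)&(abs(W[...,1]-.2367)<.06)
for n,lo,hi in(("top",.030,.04),("all",.004,.045)):
    p=W[near&(W[...,2]>lo)&(W[...,2]<hi)];r=cv2.minAreaRect(p[:,:2].astype(np.float32)*1000);print(n,len(p),np.round(r[0]+r[1]+(r[2],),1),p.mean(0).round(4))
go([.6245,.2367,.012],176.9)
E
```

```text
top 1189 [625.5 237.7  45.8  25.7  85.4] [0.6252 0.2377 0.033 ]
all 1703 [622.8 237.9  45.9  31.3  85.3] [0.6208 0.2382 0.0285]
at [0.6228 0.2352 0.1612] yaw 176.77 tilt [-0.    -0.001 -1.   ] turn -0.13 shift [ -1.7   1.5 149.2]
```

View pics/w4.png

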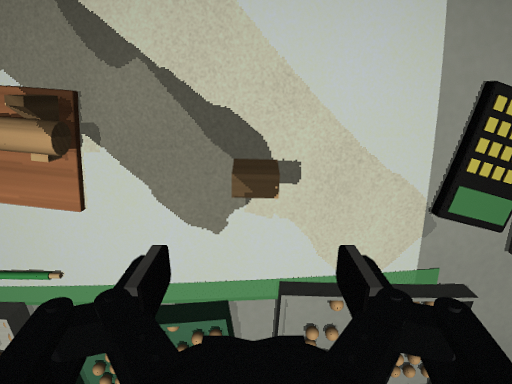

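The chock is at (255,178), square to the gripper. Its centre is at (625, 238) mm. I'll correct by (-2.4, 2.6) mm and +1.4°, go down and grip.

Emit:
{"op": "arm_command", "data": {
  "series": [
    [100,-2.4,2.6,5,1.4],
    [100,0,0,15,0],
    [100,0,0,18,0],
    [100,0,0,18,0],
    [100,0,0,18,0],
    [100,0,0,18,0],
    [100,0,0,18,0],
    [100,0,0,18,0],
    [100,0,0,14,0],
    [100,0,0,8,0],
    [100,0,0,5,0],
    [100,0,0,0,0],
    [100,0,0,0,0],
    [30,0,0,0,0],
    [30,0,0,0,0],
    [30,0,0,0,0],
    [30,0,0,0,0],
    [30,0,0,0,0],
    [30,0,0,0,0],
    [30,0,0,0,0]
  ]
}}

```text
time: 14.47
ee_pos: [0.6256, 0.239, 0.007]
ee_rot: [[-0.997, 0.078, 0.001], [0.078, 0.997, 0.0], [-0.001, 0.0, -1.0]]
contact_force: [-1.1, -0.3, 4.9]
gripper_width: 0.0454
grip_force: 41.7
```

Emit:
{"op": "arm_command", "data": {
  "series": [
    [30,0,0,0,0],
    [30,0,0,-3,0],
    [30,0,0,-8,0],
    [30,0,0,-16,0],
    [30,0,0,-24,0],
    [30,0,0,-24,0],
    [30,0,0,-20,0],
    [30,0,0,-12,0],
    [30,0,0,-8,0],
    [30,0,0,0,0]
  ]
}}

```text
time: 15.3
ee_pos: [0.6258, 0.2391, 0.1232]
ee_rot: [[-0.997, 0.079, 0.002], [0.079, 0.997, 0.001], [-0.002, 0.001, -1.0]]
contact_force: [-0.4, 0.6, -0.3]
gripper_width: 0.0457
grip_force: 41.0
```

```bash
python3 - <<'E'
from h import *
a=np.radians(81);X=np.array([np.cos(a),np.sin(a)]);Y=np.array([-X[1],X[0]])
t=np.array([.553,-.0378])-.041*Y;print(t)
go([*t,.06],171)
c=cam("wrist");W=cloud(c);f=c["frame"];cv2.imwrite("pics/w5.png",f[...,::-1])
o=get_obs();hsv=cv2.cvtColor(f,cv2.COLOR_RGB2HSV)
m=(hsv[...,1]>60)&(abs(W[...,:2]-o["ee_pos"][:2]).max(2)<.04)&(W[...,2]>o["ee_pos"][2]-.01)&(W[...,2]<o["ee_pos"][2]+.04)
p=W[m];r=cv2.minAreaRect(p[:,:2].astype(np.float32)*1000);print(len(p),np.round(r[0]+r[1]+(r[2],),1),np.percentile(p[:,2],[2,50,98]).round(4))
E
```

```text
[ 0.59349522 -0.04421381]
at [0.6258 0.2391 0.1232] yaw 175.49 tilt [ 0.002  0.001 -1.   ] turn 4.49 shift [ -12.4 -284.9   63.2]
8787 [623.1 240.   71.9  33.1  85.7] [0.118  0.1486 0.1535]
```

View pics/w5.png

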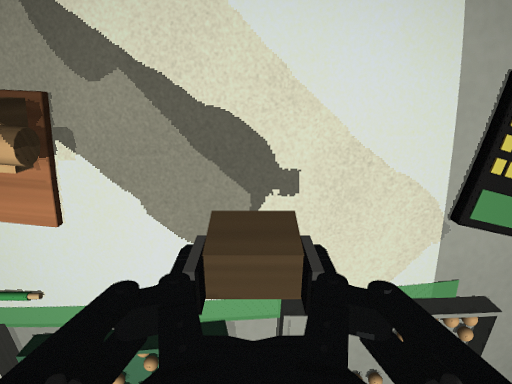

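The chock is held level at (253,252). I'll carry it above its spot.

Emit:
{"op": "arm_command", "data": {
  "series": [
    [30,0,0,0,4.5],
    [30,-0.4,-9.9,0,0],
    [30,-0.9,-20,0,0],
    [30,-0.9,-20,0,0],
    [30,-0.9,-20,0,0],
    [30,-0.9,-20,0,0],
    [30,-0.9,-20,0,0],
    [30,-0.9,-20,0,0],
    [30,-0.9,-20,0,0],
    [30,-0.9,-20,0,0],
    [30,-0.9,-20,0,0],
    [30,-0.9,-20,0,0],
    [30,-0.9,-20,0,0],
    [30,-0.9,-20,0,0],
    [30,-0.9,-20,0,0],
    [30,-0.3,-15,0,0],
    [30,0,0,0,0],
    [30,0,0,0,0],
    [30,0,0,0,0]
  ]
}}

```text
time: 16.93
ee_pos: [0.5925, -0.0441, 0.1208]
ee_rot: [[-0.988, 0.155, -0.001], [0.155, 0.988, 0.0], [0.001, 0.0, -1.0]]
contact_force: [0.3, 0.2, -1.0]
gripper_width: 0.0452
grip_force: 41.0
```

```bash
python3 - <<'E'
from h import *
go([.5935,-.0442,.018],171)
E
```

```text
at [ 0.5925 -0.0441  0.1208] yaw 171.09 tilt [-0.001  0.    -1.   ] turn 0.09 shift [ -1.    0.  102.8]
```

Emit:
{"op": "arm_command", "data": {
  "series": [
    [30,-1,0,8,0],
    [30,0,0,14,0],
    [30,0,0,16,0],
    [30,0,0,16,0],
    [30,0,0,16,0],
    [30,0,0,12,0],
    [30,0,0,8,0],
    [30,0,0,5,0],
    [30,0,0,3,0],
    [30,0,0,2,0],
    [30,0,0,1.5,0],
    [30,0,0,1,0],
    [30,0,0,0,0],
    [30,0,0,0,0]
  ]
}}

```text
time: 18.1
ee_pos: [0.5941, -0.0446, 0.0191]
ee_rot: [[-0.988, 0.156, 0.0], [0.156, 0.988, -0.0], [-0.0, 0.0, -1.0]]
contact_force: [-0.1, -0.6, 0.1]
gripper_width: 0.0453
grip_force: 41.0
```

No contact yet, so I'll lower in 1 mm steps and release with only a partial opening.

Emit:
{"op": "arm_command", "data": {
  "series": [
    [30,0,0,1,0],
    [30,0,0,1,0],
    [30,0,0,0,0],
    [30,0,0,0,0]
  ]
}}

```text
time: 18.43
ee_pos: [0.594, -0.0446, 0.017]
ee_rot: [[-0.988, 0.156, 0.0], [0.156, 0.988, -0.0], [-0.0, -0.0, -1.0]]
contact_force: [-0.5, -0.7, 4.4]
gripper_width: 0.0455
grip_force: 41.3
```

Emit:
{"op": "arm_command", "data": {
  "series": [
    [58,0,0,0,0],
    [62,0,0,0,0],
    [68,0,0,0,0],
    [70,0,0,0,0],
    [70,0,0,0,0],
    [70,0,0,-4,0],
    [70,0,0,-10,0],
    [70,0,0,-20,0],
    [70,0,0,-20,0],
    [70,0,0,-20,0],
    [70,0,0,-20,0],
    [70,0,0,-20,0],
    [70,0,0,-20,0],
    [70,0,0,-20,0],
    [70,0,0,-10,0],
    [70,0,0,0,0],
    [70,0,0,0,0]
  ]
}}

```text
time: 19.85
ee_pos: [0.5939, -0.0447, 0.181]
ee_rot: [[-0.988, 0.156, 0.001], [0.156, 0.988, -0.0], [-0.001, -0.0, -1.0]]
contact_force: [-0.4, -0.1, -0.6]
gripper_width: 0.0598
grip_force: 0.0
```

```bash
python3 - <<'E'
from h import *
a=np.radians(81);R=np.array([[np.cos(a),np.sin(a)],[-np.sin(a),np.cos(a)]])
S=np.array([.553,-.0378])
c=cam("wrist");W=cloud(c);f=c["frame"];cv2.imwrite("pics/w6.png",f[...,::-1])
hsv=cv2.cvtColor(f,cv2.COLOR_RGB2HSV);L=(W[...,:2]-S)@R.T
m=(hsv[...,1]>60)&(abs(L[...,0])<.05)&(L[...,1]<-.019)&(L[...,1]>-.08)&(W[...,2]>.038)&(W[...,2]<.06)
p=L[m];r=cv2.minAreaRect(p.astype(np.float32)*1000);print("chock top",len(p),np.round(r[0]+r[1]+(r[2],),1),np.percentile(W[m][:,2],[5,50,95]).round(4))
m=(hsv[...,1]>60)&(abs(L[...,0])<.11)&(abs(L[...,1])<.016)&(W[...,2]>.05)&(W[...,2]<.07)
p=L[m&(W[...,2]>.0555)];r=cv2.fitLine(p.astype(np.float32)*1000,2,0,.01,.01).ravel();print("bar",r,L[m][:,0].min(),L[m][:,0].max(),np.percentile(W[m][:,2],98))
E
```

```text
chock top 1181 [  0.2 -41.4  45.9  25.3   0. ] [0.0407 0.043  0.0441]
bar [ 0.9999976  -0.00219199 -0.8077333   0.45128807] -0.098546112096739 0.1005550697408115 0.056836938386168545
```

View pics/w6.png

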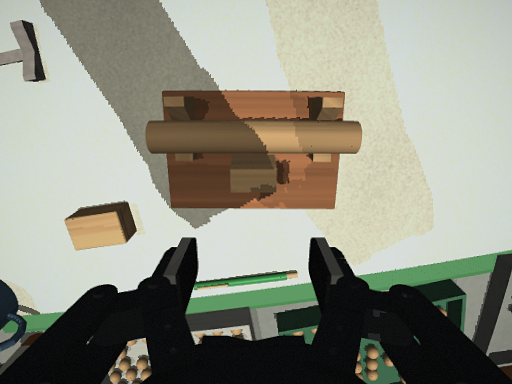

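The bar lies across both cradles (row 137). The chock stands beside it at (253,172), 41 mm from the axis, parallel and centred. I'll hand in.

```bash
python3 -c "
from cell import *
print(close_job())"
```

```text
the job is handed in; nothing more can be done
None
```

The bar lies in both V-cradles and the chock stands upright and parallel beside it, about 41 mm from its axis on the low-arm side; the job was handed in at about 20 s, and the hand-in returned no verdict.

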